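# Pump up the microscope's air isolation platform

## Robot

A 6-joint arm with a two-finger parallel gripper is mounted at the origin on the work surface. World frame = base frame: x ahead of the robot, y to its left, z up, the work surface at z = 0. Lengths are in m, angles in rad, forces in N, time in s.
With the tool pointing down it reaches from about 0.25 to 0.775 m from the base axis. Payload 4 kg.
Tool frame: the origin (TCP) lies on the centre line of the jaws, within the pads' length; the fingertips stand 17 mm ahead of it and the grasp point (between the pads) lies 2 mm behind it; x points along the fingers, y is the direction in which the jaws open and shut, and the axes are right-handed (so a half turn about x gives the same grasp; the last joint's range is limited). The gripper opens to 94 mm and grips with 3 to 60 N. Pads are 16 mm wide; open, the fingers measure 119 mm over their backs; the gripper's body (75 mm by 177 mm) begins 78 mm behind the grasp point.
Start: joints at [-1.321, 0.087, 1.371, -0, 1.684, -0.103], TCP at [0.19, -0.516, 0.223] pointing down, gripper open.
Joint ranges: [-3.1, 3.1], [-0.76, 2.03], [0.27, 2.55], [-1.08, 4.22], [0.17, 2.65], [-2.57, 2.57]. Speed limits (rad/s): [2.79, 2.79, 3.14, 3.14, 3.14, 3.14].

## Interface

Orientations are given as [roll, pitch, yaw] about the fixed x, y, z axes, in that order (R = Rz(yaw) Ry(pitch) Rx(roll)).
In Python, from plant import ctrl gives the robot as it stands.
- The arm moves only by the tool step_arm, never from a script. Its argument "rows" is text: rows parted by semicolons, each of 5 numbers parted by spaces: the opening, from 0 (shut) to 1 (fully open), then the shift along the tool's x, y, z in cm, then the turn about the tool's x in rad. A call has 1 to 20 rows; each row shifts and turns the pose as measured when the row begins, along the tool's axes as they then stand; what a row does not reach is not made up. A row lasts 1/10 s, in which the tool goes at most 50 mm and 8.59 degrees, less where a joint would pass 70% of its speed; a pose out of reach is approached as far as the arm can. A call with a gripper value outside its range is refused whole. The fingers move at their own pace and stop on an object; the grip force is fixed at half the most. Time passes only in rows, so rows that do not move let the fingers close. It gives the time, the measured TCP pose, the force and the opening at its end, in the units of the state.
- ctrl.state(): the state, without advancing time (a new reading comes with each control period).
- ctrl.snapshot(name): name is "side" or "top" or "wrist"; returns a dict with "image" (480x640x3 uint8, blue, green, red), "fovy" (degrees; the focal length in pixels is half the picture's height over the tangent of half this angle, whatever the lens; pixels are square), "cx", "cy" (the principal point, pixels), "D" ([k1, k2, p1, p2, k3] as OpenCV has them; the pictures are not rectified), "position" and "orientation" of the camera in the world. Camera axes: x right, y down, z forward; pixel columns grow to the right and rows downward; lengths in m; the calibration is good to about 2 mm. A picture is of the moment at which its call begins. There is no depth.
- ctrl.job_done(): hands the job in, once; it reports no verdict.
The state is a dict: "t": time; "joint_positions": joint angles; "dq": joint speeds; "joint_efforts": joint torques, N m; "ee_pos": TCP position; "tool_rot": TCP orientation; "contact_force": force on the tool from outside, world axes, zero at the start; "moment": the same for the moment, N m; "opening": finger opening in m.
Only numpy, scipy, OpenCV 4.12 (cv2) and the standard library are available. Lean on these libraries where they do the work, as an engineer would, in place of code of your own. Each camera call takes 0.05 s, during which the arm holds its last target.

## Task

The microscope's isolation platform has lost its air. Push the big pump plunger on the pump station down with the fingertips, full strokes, letting it spring back up each time, until the indicator pin beside it stands fully out; then let go of the plunger and leave it up. Do not take hold of the plunger or anything else, and leave the pin, the little air-release button, the microscope and the things lying around the pump alone.

Things in the scene. Friction and masses are not known exactly. Their poses are not given: they have to be found in the camera images.
- pump: Pump station bolted to the bench, turned up to 30 degrees: grey housing 110 x 180 mm (x, y), top at 62 mm, on a plate 200 x 200 x 10 mm; behind it (x = 97 mm) a lying steel air reservoir, top at 72 mm. Origin: on the bench under the housing's middle; x points to the reservoir, y along the housing, z up. Plunger axis at (0, 45) mm, indicator pin (-5, -35), release button (-33, -72).
- plunger_top (a point): Middle of the pump plunger's top face, moving with it; 142 mm above the bench when up. The plunger is a black round mushroom head 46 mm across, 12 mm thick, with a 39 mm rubber palm pad standing 3 mm proud on top, on a 14 mm steel stem that slides straight down into an aluminium barrel (54 mm diameter, top at 95 mm).
- plunger (a joint): How far the plunger is down, m: 0 up (rest), 0.028 fully down. Spring return: 4 N to start, 13 N at the bottom, a little more when moving fast; left free it is back up at once. A stroke surely counts if pushed past 24 mm after coming back up to within 4 mm. Each lifts the pin about 4 mm (the first 3 to 8 mm), on the way down. Extra strokes with the pin fully out do nothing.
- plunger_rim: The knurled rim of the plunger head: 46 mm diameter, 12 mm high; origin at the centre of the head's underside, 127 mm above the bench when up. Not to be gripped.
- pin (a joint): How far the indicator pin has risen from its lowest position, m: 0 in, about 0.0235 fully out. It starts at 0 to 0.009, so 3 to 6 full strokes are needed. It stays where it is between strokes.
- pin_top (a point): Top of the indicator pin, a plain aluminium pin 16 mm in diameter in a low black bezel (40 mm diameter, top at 70 mm) on the housing beside the plunger: 72 mm above the bench when in, 96 mm when fully out. Not to be touched.
- release (a joint): How far the air-release button is pressed, m: 0 up, 0.005 down. To be left alone.
- release_top (a point): Top of the air-release button: small black button, 17 mm diameter, in a steel collar 25 mm across, at a corner of the housing's top; 74 mm above the bench. To be left alone.
- microscope: Upright white and black laboratory microscope, 180 mm wide, 250 mm deep and 420 mm high, standing on the isolation platform. Origin: centre of its foot's underside, 60 mm above the bench; z up. Its eyepieces and stage face away from the robot. Must not be bumped.
- platform: Isolation platform: aluminium plate on rubber air mounts, 420 mm along its x, 340 mm along its y, top 60 mm above the bench, to the right of the pump station (as the robot sees it). Origin: centre of its underside, on the bench.
- oil_bottle: Loose bystander: amber immersion-oil bottle, 30 mm diameter, 72 mm high, upright. Origin at the centre of its underside, z up.
- objective_case: Loose bystander: round screw-top objective case, 45 mm diameter, 64 mm high, upright. Origin at the centre of its underside, z up.
- blower: Loose bystander: bulb-shaped rubber lens blower standing on its foot, 54 mm diameter, 98 mm high with its nozzle. Origin at the centre of its underside, z up.
- slide_box: Loose bystander: shut flat slide box, 90 x 100 mm (x, y), 36 mm high. Origin at the centre of its underside, z up.

How it is judged:
By the outcome, as a careful person would: the job done as asked, in the order asked, and still so for the second after the job is handed in, with the robot touching nothing.
It also fails if it takes over 58 s, if anything falls off the work surface, if the arm or the gripper's body presses on something with over 40 N, if the wrist force passes 120 N, or if a joint passes its speed limit or range.

## Working session

There is one attempt and no reset: what is moved stays moved. The work goes in short steps, Python scripts to look and compute and a tool call to move; the robot and the scene stay as the last step left them, time stands still between calls to the robot, and variables do not carry over. Pictures are saved under pics/ and viewed, and the job is handed in when it is done.

Besides the shell and the picture viewer there is one more tool, called after "Call:" as a command line: name --argument value ..., lists and objects as JSON in quotes. step_arm: Moves the arm, as the interface text tells. Its arguments: {"type":"object","properties":{"rows":{"type":"string"}},"required":["rows"]}

```bash
mkdir -p pics; ls
cat > h.py <<'E'
import numpy as np, cv2, pickle
from plant import ctrl
def snap(n,out):
    s=ctrl.snapshot(n); cv2.imwrite('pics/'+out+'.png',s['image']); pickle.dump(s,open('pics/'+out+'.pkl','wb')); return s
def load(o): return pickle.load(open('pics/'+o+'.pkl','rb'))
def K(s):
    f=s['image'].shape[0]/2/np.tan(np.radians(s['fovy'])/2)
    return np.array([[f,0,s['cx']],[0,f,s['cy']],[0,0,1.]])
def Rm(s):
    o=np.array(s['orientation'],float)
    if o.shape==(3,3): return o
    from scipy.spatial.transform import Rotation as R
    return R.from_euler('xyz',o).as_matrix() if o.size==3 else R.from_quat(o).as_matrix()
def ray(s,u,v):
    p=cv2.undistortPoints(np.array([[[u,v]]],float),K(s),np.array(s['D'],float))[0,0]
    return np.array(s['position']),Rm(s)@np.array([p[0],p[1],1])
def atz(s,u,v,z):
    c,d=ray(s,u,v); return c+d*(z-c[2])/d[2]
def proj(s,P):
    R=Rm(s); P=(np.atleast_2d(P)-np.array(s['position']))@R
    return cv2.projectPoints(P,np.zeros(3),np.zeros(3),K(s),np.array(s['D'],float))[0][:,0]
E
python3 - <<'E'
from h import *
print(ctrl.state())
for n in('side','top','wrist'):
    s=snap(n,n+'0'); print(n,{k:v for k,v in s.items() if k!='image'})
E
```

```text
pics
{'t': 0.0, 'joint_positions': array([-1.32113145e+00,  8.79704670e-02,  1.37223304e+00, -2.33709690e-05,
        1.68362667e+00, -1.03114966e-01]), 'dq': array([-1.14009738e-04, -1.00658586e-03, -5.32422215e-04, -1.65811499e-04,
       -1.76299629e-05, -1.22931877e-04]), 'joint_efforts': array([ 5.86781571e-04, -3.40181065e+01, -3.02424216e+01,  7.18908641e-02,
        3.30252189e-02, -1.65825613e-04]), 'ee_pos': array([ 0.18988174, -0.51563318,  0.22130647]), 'tool_rot': array([-1.66353043,  1.56855869,  1.83083947]), 'contact_force': array([ 0.6496362 ,  0.49967647, -0.0833978 ]), 'moment': array([0.00651715, 0.02495472, 0.01385667]), 'opening': 0.09395933153478216}
side {'fovy': 56.406675146581115, 'cx': 321.3404412425189, 'cy': 232.38384283575914, 'D': array([0.03585879, 0.        , 0.        , 0.        , 0.        ]), 'position': array([0.45283866, 0.71838271, 0.66401581]), 'orientation': array([-2.20673041e+00,  1.79348608e-03, -3.06567241e+00])}
top {'fovy': 45.05328279758924, 'cx': 309.1098500284861, 'cy': 233.1923247406325, 'D': array([0.06275904, 0.        , 0.        , 0.        , 0.        ]), 'position': array([ 0.25872798, -0.01716551,  1.3460358 ]), 'orientation': array([-2.92892393e+00,  1.50786067e-03, -1.53614636e+00])}
wrist {'fovy': 65.70866035717891, 'cx': 323.5008869929035, 'cy': 233.9387132378491, 'D': array([0.01077823, 0.        , 0.        , 0.        , 0.        ]), 'position': array([ 0.26689867, -0.48794256,  0.38346516]), 'orientation': array([ 2.85861370e+00,  1.01139416e-03, -1.21810742e+00])}
```

View pics/side0.png

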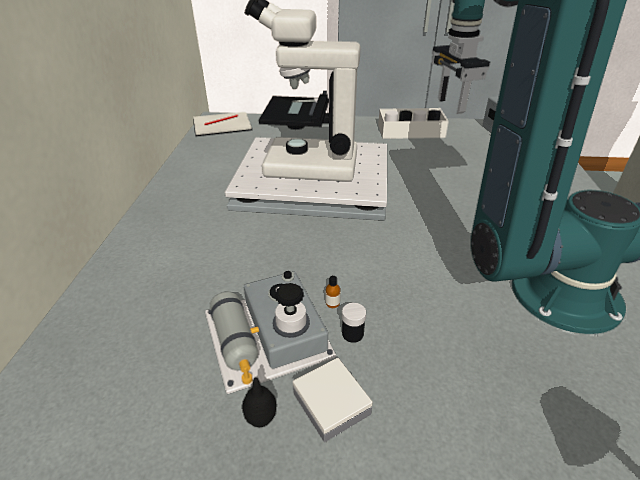

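View pics/top0.png

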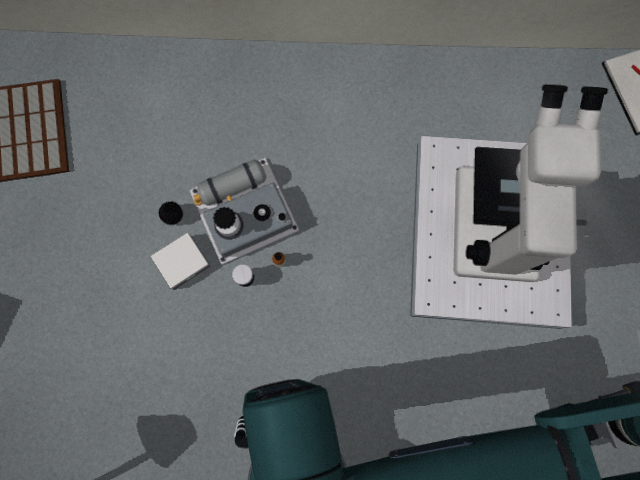

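View pics/wrist0.png

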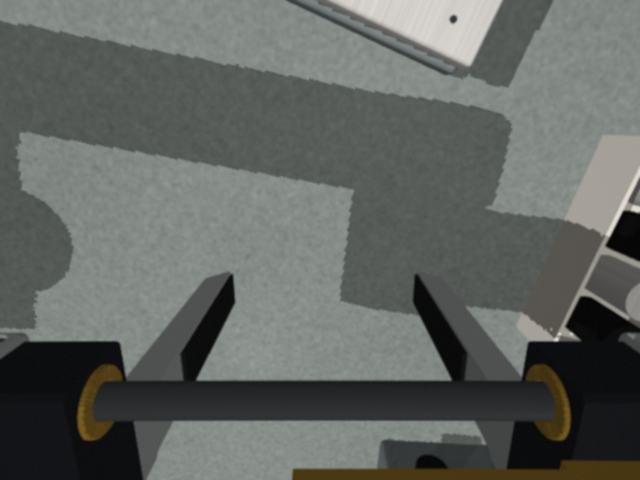

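The side view shows the pump near (285,310), with the plunger head at about (289,294). The top view has the plunger at about (226,220), the pin at (262,212) and the release button at (282,217). I'll zoom in on these.

Run:
```python
from h import *
t=load('top0')['image'][140:300,140:310]; s=load('side0')['image'][260:440,190:390]
cv2.imwrite('pics/topz.png',cv2.resize(t,None,fx=3.75,fy=3.75,interpolation=cv2.INTER_CUBIC))
cv2.imwrite('pics/sidez.png',cv2.resize(s,None,fx=3.3,fy=3.3,interpolation=cv2.INTER_CUBIC))
T=load('top0');S=load('side0')
for n,u,v,z in[('plt',225,217,.139),('pin',262,212,.075),('rel',282,217,.074)]: print(n,atz(T,u,v,z))
for n,u,v,z in[('plt',289,292,.142),('rel',288,274,.074)]: print(n,atz(S,u,v,z))
```

```text
plt [0.54846269 0.1751835  0.139     ]
pin [0.57835743 0.10256405 0.075     ]
rel [0.56852268 0.05686156 0.074     ]
plt [0.54837728 0.18376251 0.142     ]
rel [0.56957207 0.06407568 0.074     ]
```

View pics/topz.png

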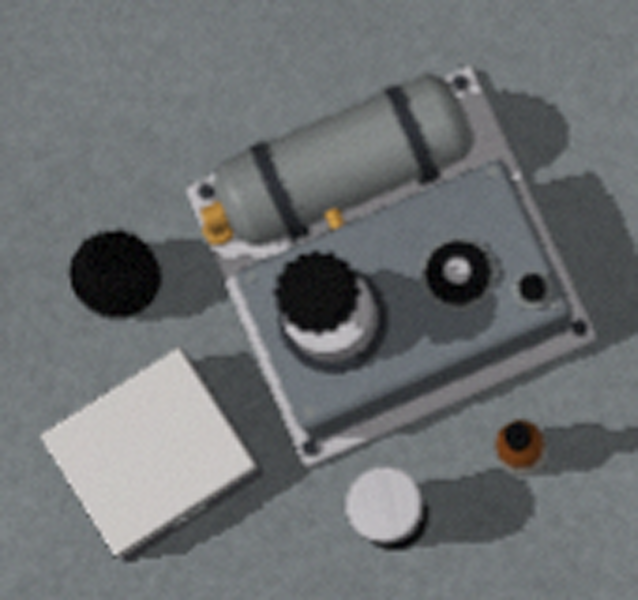

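View pics/sidez.png

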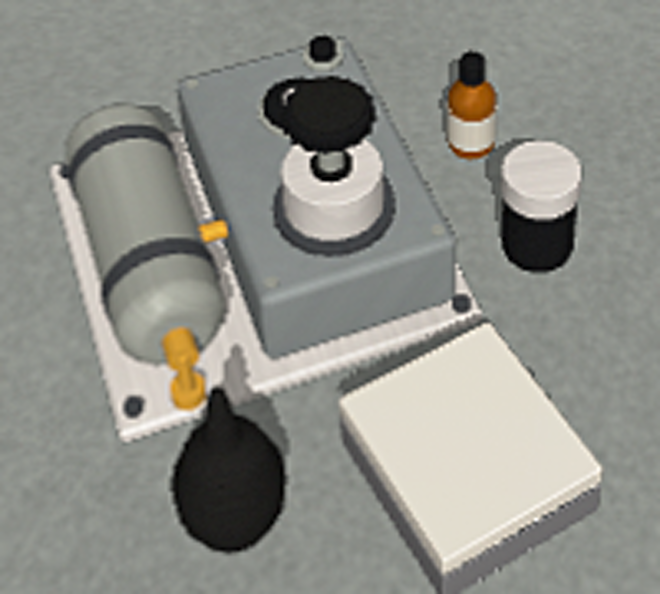

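Run:
```python
from h import *
from scipy.spatial.transform import Rotation as R
T=load('top0');S=load('side0')
print(R.from_euler('xyz',ctrl.state()['tool_rot']).as_matrix().round(3))
def tri(a,b):
    c1,d1=ray(T,*a);c2,d2=ray(S,*b)
    A=np.stack([d1,-d2],1);x=np.linalg.lstsq(A,c2-c1,rcond=None)[0]
    p,q=c1+d1*x[0],c2+d2*x[1]; return (p+q)/2,np.linalg.norm(p-q)
print('head',tri((224.5,217.8),(287.3,294.8)))
print('top head z.135',atz(T,224.5,217.8,.135),'side',atz(S,287.3,294.8,.135))
for n,u,v,z in[('pin',262,212,.078),('rel',281.9,216.8,.074),('blower',170.5,213,.06),('case',242.6,275,.064)]:print(n,atz(T,u,v,z))
print('rel side',atz(S,288,274.3,.074))
for p in[(420,136),(413,314),(571,327)]:print('plat',atz(T,*p,.06))
# pump frame fit
for yaw in(22,24,26,28):
  a=np.radians(yaw);r=np.array([[np.cos(a),-np.sin(a)],[np.sin(a),np.cos(a)]])
  o=atz(T,281.9,216.8,.074)[:2]-r@[-.033,-.072]
  print(yaw,'org',o,'plunger',o+r@[0,.045],'pin',o+r@[-.005,-.035])
```

```text
[[-0.     0.345 -0.938]
 [ 0.002 -0.938 -0.345]
 [-1.    -0.002 -0.   ]]
head (array([0.55091569, 0.17774294, 0.12889859]), np.float64(0.003588375965765972))
top head z.135 [0.54761744 0.17677841 0.135     ] side [0.55159846 0.1834268  0.135     ]
pin [0.57760301 0.10228145 0.078     ]
rel [0.56898016 0.05710829 0.074     ]
blower [0.57247345 0.31234479 0.06      ]
case [0.43493271 0.13926076 0.064     ]
rel side [0.56945205 0.06495216 0.074     ]
plat [ 0.77852783 -0.25781116  0.06      ]
plat [ 0.36229812 -0.2402962   0.06      ]
plat [ 0.34792948 -0.57968298  0.06      ]
22 org [0.57260555 0.13622755] plunger [0.55574825 0.17795082] pin [0.58108086 0.10190308]
24 org [0.56984212 0.13630587] plunger [0.55153897 0.17741542] pin [0.57951017 0.1022981 ]
26 org [0.56707764 0.13628771] plunger [0.54735094 0.17673344] pin [0.57792666 0.10263806]
28 org [0.56431547 0.13617308] plunger [0.54318925 0.17590572] pin [0.57633224 0.10292256]
```

Call:
step_arm --rows "0 -0.6 -3.6 -1.6 0;0 -0.6 -3.6 -1.6 0;0 -0.6 -3.6 -1.6 0;0 -0.6 -3.6 -1.6 0;0 -0.6 -3.6 -1.6 0;0 -0.6 -3.6 -1.6 0;0 -0.6 -3.6 -1.6 0;0 -0.6 -3.6 -1.6 0"

```text
t: 0.95
ee_pos: [0.2096, -0.1922, 0.2659]
tool_rot: [-1.653, 1.555, 1.834]
contact_force: [0.4, 0.8, 0.1]
opening: 0.0333
```

Call:
step_arm --rows "0 0 -2.9 -2.7 0;0 0 -2.9 -2.7 0;0 0 -2.9 -2.7 0;0 0 -2.9 -2.7 0;0 0 -2.9 -2.7 0;0 0 -2.9 -2.7 0;0 0 -0.7 -3.8 0;0 0 -0.7 -3.8 0;0 0 -0.7 -3.8 0;0 0 -0.7 -3.8 0;0 0 0 0 0"

```text
t: 2.05
ee_pos: [0.4409, 0.1221, 0.2694]
tool_rot: [-2.297, 1.56, 1.195]
contact_force: [-0.2, 0.6, 0.6]
opening: 0.0007
```

Run:
```python
from h import *
print(ctrl.state())
for n in('side','top','wrist'): snap(n,n+'1')
```

```text
{'t': 2.05, 'joint_positions': array([ 0.13961554, -0.12937174,  1.49120515,  0.00919695,  1.77464955,
        1.36213762]), 'dq': array([-0.00019922, -0.04997451,  0.02948652, -0.02263571,  0.05869602,
       -0.00391906]), 'joint_efforts': array([  0.33390312, -24.58126009, -31.97112322,   0.21458228,
        -0.50745288,   0.12374855]), 'ee_pos': array([0.44088488, 0.122148  , 0.26940247]), 'tool_rot': array([-2.29667459,  1.56044549,  1.19507721]), 'contact_force': array([-0.17042379,  0.61969014,  0.56093022]), 'moment': array([-0.07048311, -0.00753185, -0.00262571]), 'opening': 0.0006852363785594729}
```

View pics/wrist1.png

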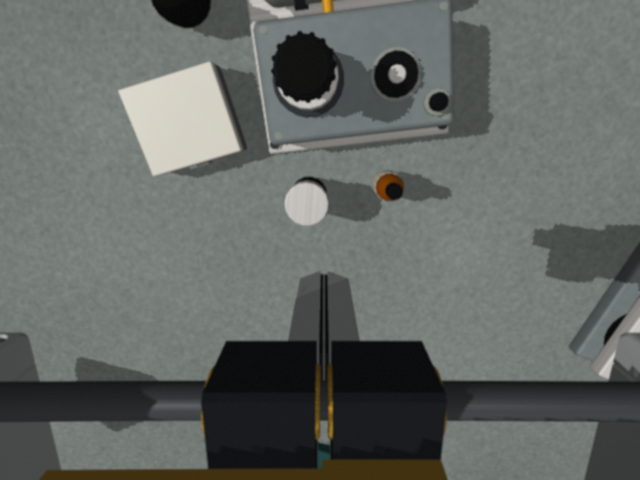

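View pics/side1.png

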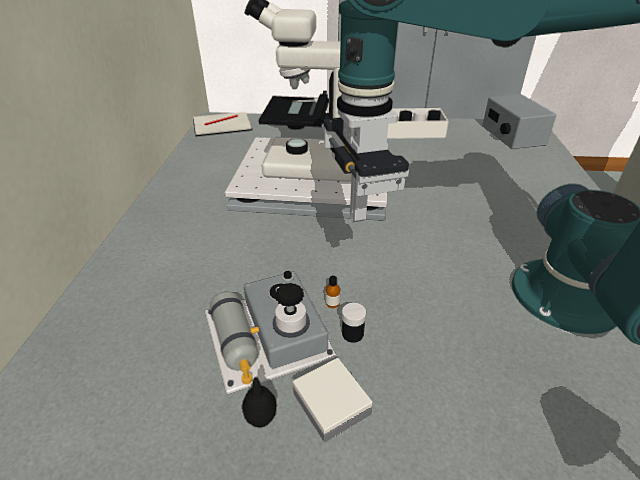

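Run:
```python
from h import *
from scipy.spatial.transform import Rotation as R
W=load('wrist1');S=load('side1')
st=ctrl.state();Rt=R.from_euler('xyz',st['tool_rot']).as_matrix();print(Rt.round(3))
tip=st['ee_pos']+Rt[:,0]*.017
print('tip',tip,'proj side',proj(S,tip),'wrist',proj(W,tip))
print('head',atz(W,304.5,68,.137),'pin',atz(W,397,73,.078),'rel',atz(W,438.5,101,.074))
p=np.array([[.549,.179,.142]]);print(proj(W,p),proj(S,p),W['position'])
d=np.array([.549,.179,0])-st['ee_pos'];print(Rt.T@d)
cv2.imwrite('pics/z.png',cv2.resize(W['image'][0:160,230:470],None,fx=3.3,fy=3.3,interpolation=cv2.INTER_CUBIC))
```

```text
[[ 0.006  0.341 -0.94 ]
 [ 0.009 -0.94  -0.341]
 [-1.    -0.006 -0.009]]
tip [0.43828743 0.12022123 0.25439562] proj side [[358.91332845 217.42782034]] wrist [[323.28997915 289.910679  ]]
head [0.54971719 0.17616834 0.137     ] pin [0.58059276 0.1038981  0.078     ] rel [0.57245455 0.05874716 0.074     ]
[[300.08523634  66.4710501 ]] [[289.01268407 289.98633383]] [0.51485769 0.146805   0.43335189]
[ 0.27258005 -0.01590254 -0.12188229]
```

View pics/z.png

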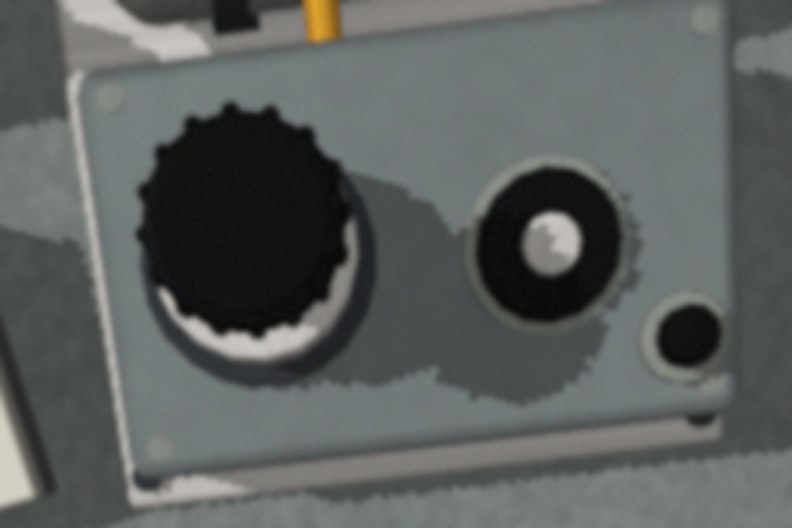

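Call:
step_arm --rows "0 0 -0.3 -3 0;0 0 -0.3 -3 0;0 0 -0.3 -3 0;0 0 -0.3 -2 0;0 0 0 0 0"

```text
t: 2.7
ee_pos: [0.5354, 0.1648, 0.2777]
tool_rot: [-2.892, 1.555, 0.591]
contact_force: [0.7, -0.0, -0.0]
opening: 0.0005
```

Run:
```python
from h import *
from scipy.spatial.transform import Rotation as R
st=ctrl.state();Rt=R.from_euler('xyz',st['tool_rot']).as_matrix()
tip=st['ee_pos']+Rt[:,0]*.017
print(st['t'],st['ee_pos'],'tip',tip,Rt[:,0],st['joint_positions'],'togo',Rt.T@(np.array([.55,.177,.152])-tip))
for n in('side','wrist'):
  s=snap(n,n+'2'); print(n,proj(s,tip),proj(s,[.55,.177,.142]))
a=load('side2')['image'][150:390,180:480];cv2.imwrite('pics/z2.png',cv2.resize(a,None,fx=2.5,fy=2.5))
```

```text
2.7 [0.53540844 0.16479782 0.27774721] tip [0.53562663 0.16494412 0.26074924] [ 0.01283439  0.00860617 -0.9998806 ] [0.1938108  0.09515847 1.25372419 0.00610432 1.77845385 1.42509145] togo [ 0.10902449 -0.00614195 -0.01594596]
side [[295.43736974 227.83820772]] [[288.58023823 289.12452153]]
wrist [[322.40480544 286.48090244]] [[315.16936647 208.46988042]]
```

View pics/z2.png

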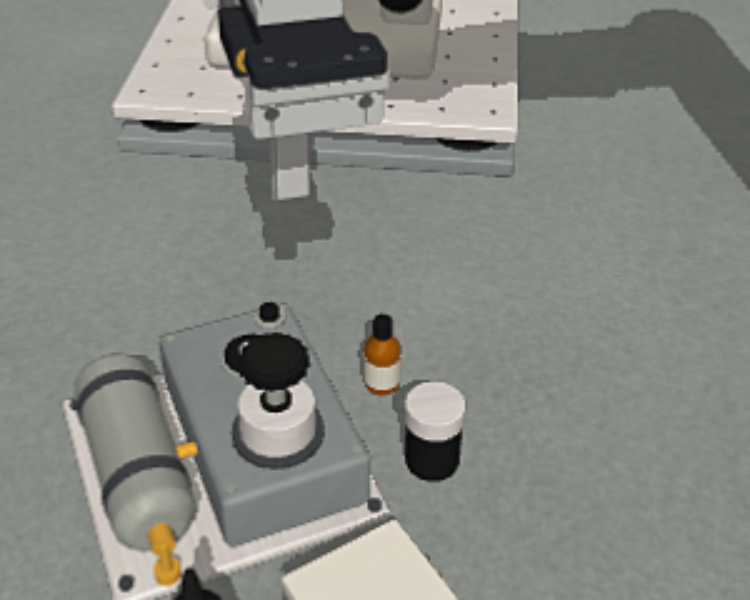

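View pics/wrist2.png

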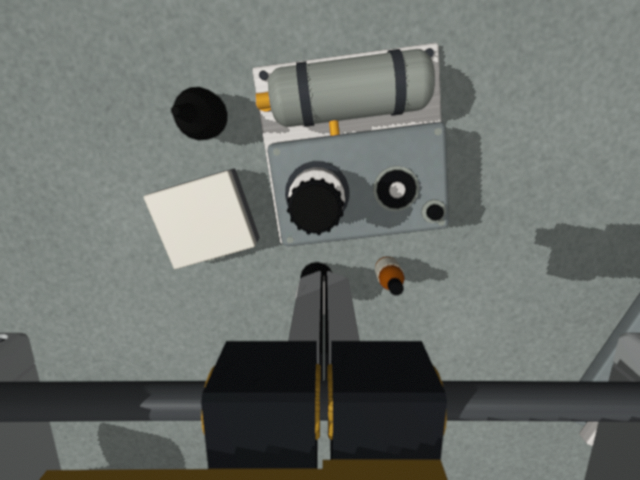

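Call:
step_arm --rows "0 0 -0.35 -0.85 0;0 0 -0.35 -0.85 0;0 2.2 0 0 0;0 2.2 0 0 0;0 2.2 0 0 0;0 1.8 0 0 0;0 0 0 0 0"

```text
t: 3.5
ee_pos: [0.5486, 0.1773, 0.1974]
tool_rot: [-3.036, 1.547, 0.444]
contact_force: [0.2, -0.2, 0.5]
opening: 0.0002
```

```bash
cat > chk.py <<'E'
from h import *
import sys
from scipy.spatial.transform import Rotation as R
st=ctrl.state();Rt=R.from_euler('xyz',st['tool_rot']).as_matrix()
tip=st['ee_pos']+Rt[:,0]*.017
print(st['t'],'tip',tip.round(4),Rt[:,0].round(4),'F',st['contact_force'].round(1),'togo',(Rt.T@(np.array([.55,.1775,.142])-tip)).round(4))
k=sys.argv[1]
for n in('side','wrist'): snap(n,n+k)
a=load('side'+k)['image'][180:380,190:440];b=load('wrist'+k)['image'][100:420,140:540]
a=cv2.resize(a,(500,400),interpolation=cv2.INTER_CUBIC);cv2.imwrite('pics/a%s.png'%k,a);cv2.imwrite('pics/b%s.png'%k,b)
E
python3 chk.py 3
```

```text
3.5 tip [0.5489 0.1775 0.1804] [ 0.0215  0.0102 -0.9997] F [ 0.2 -0.2  0.5] togo [ 0.0385  0.0005 -0.0001]
```

View pics/a3.png

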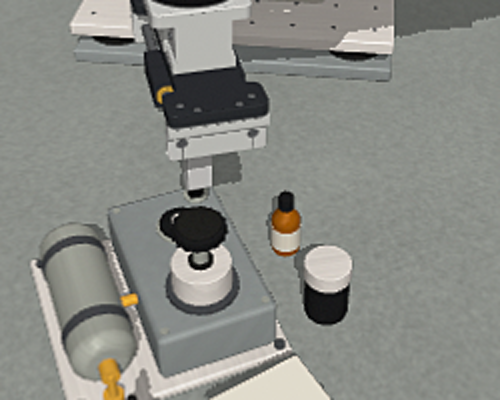

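View pics/b3.png

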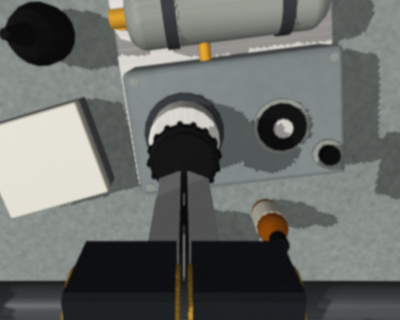

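Tip is centred over the pad, 38 mm above it. I'll go down for the first stroke.

Call:
step_arm --rows "0 1.5 0 0 0;0 1.5 0 0 0;0 1 0 0 0;0 0 0 0 0"

```text
t: 4.0
ee_pos: [0.553, 0.1786, 0.1614]
tool_rot: [-3.113, 1.535, 0.367]
contact_force: [0.6, 0.1, -0.6]
opening: 0.0006
```

Call:
step_arm --rows "0 1 0 0 0;0 0.5 0 0 0;0 0 0 0 0"

```text
t: 4.3
ee_pos: [0.5542, 0.1789, 0.1498]
tool_rot: [-3.132, 1.531, 0.348]
contact_force: [-3.1, -1.2, 7.2]
opening: 0.0005
```

```bash
python3 chk.py 4
```

```text
4.3 tip [0.5548 0.1792 0.1329] [ 0.0371  0.0135 -0.9992] F [-3.1 -1.2  7.2] togo [-0.0093 -0.      0.0047]
```

View pics/a4.png

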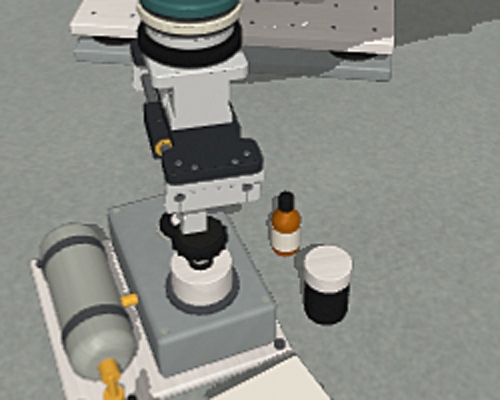

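View pics/b4.png

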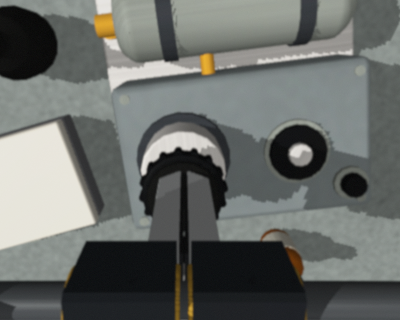

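Call:
step_arm --rows "0 1 0 0.1 0;0 0.6 0 0.1 0;0 0.4 0 0.05 0;0 0 0 0 0"

```text
t: 4.8
ee_pos: [0.5542, 0.1789, 0.1415]
tool_rot: [3.122, 1.52, 0.32]
contact_force: [-5.5, -1.9, 9.6]
opening: 0.0004
```

Call:
step_arm --rows "0 1.5 0 0.2 0;0 1.2 0 0.2 0"

```text
t: 5.0
ee_pos: [0.5548, 0.179, 0.1308]
tool_rot: [3.101, 1.505, 0.299]
contact_force: [-22.1, -4.8, 56.6]
opening: 0.0005
```

```bash
python3 chk.py 5
```

```text
5.0 tip [0.5558 0.1794 0.1138] [ 0.0626  0.0193 -0.9979] F [-22.1  -4.8  56.6] togo [-0.0285 -0.0001  0.0043]
```

View pics/b5.png

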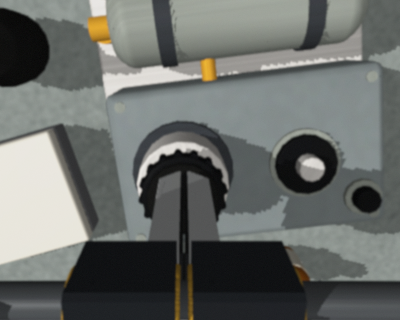

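View pics/a5.png

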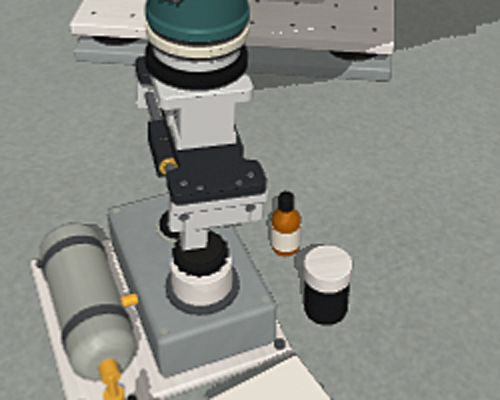

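Fully down (tip at 0.114 m, the bottom stop), first stroke made. I'll lift clear of the plunger now.

Call:
step_arm --rows "0 -1 0 0 0;0 -2 0 0 0;0 -2 0 0.2 0"

```text
t: 5.4
ee_pos: [0.5506, 0.1777, 0.1885]
tool_rot: [3.087, 1.495, 0.286]
contact_force: [-0.4, -0.8, -1.2]
opening: 0.0008
```

```bash
python3 chk.py 6
```

```text
5.4 tip [0.5518 0.1781 0.1715] [ 0.0724  0.0213 -0.9972] F [-0.4 -0.8 -1.2] togo [ 0.0293 -0.0002  0.0041]
```

View pics/b6.png

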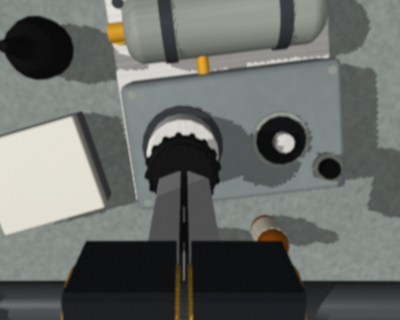

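View pics/a6.png

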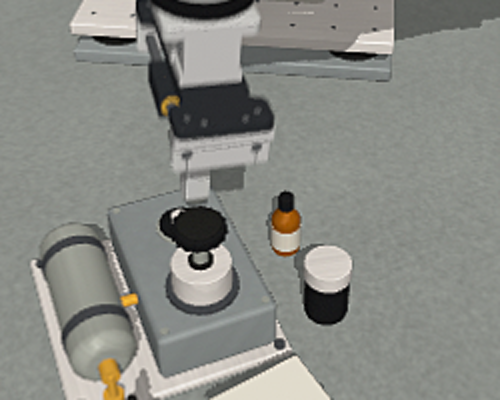

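Call:
step_arm --rows "0 2.4 0 0.5 0;0 2.2 0 0.2 0;0 1.5 0 0.2 0;0 1.2 0 0.2 0"

```text
t: 5.9
ee_pos: [0.5517, 0.1774, 0.1306]
tool_rot: [3.075, 1.471, 0.274]
contact_force: [-29.1, -6.3, 76.8]
opening: 0.0006
```

```bash
python3 chk.py 7
```

```text
5.9 tip [0.5533 0.1778 0.1137] [ 0.0955  0.0269 -0.9951] F [-29.1  -6.3  76.8] togo [-0.0285 -0.0006  0.0004]
```

Call:
step_arm --rows "0 -2.2 0 0 0;0 -2 0 0.1 0"

```text
t: 6.2
ee_pos: [0.5477, 0.1763, 0.1756]
tool_rot: [3.072, 1.464, 0.271]
contact_force: [0.1, -0.0, -0.7]
opening: 0.0005
```

```bash
python3 chk.py 8
```

```text
6.2 tip [0.5495 0.1768 0.1587] [ 0.1023  0.0284 -0.9943] F [ 0.1 -0.  -0.7] togo [ 0.0167 -0.0006  0.001 ]
```

View pics/b8.png

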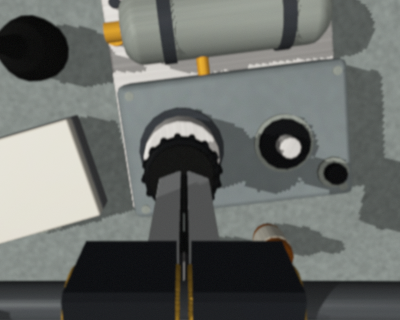

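View pics/a8.png

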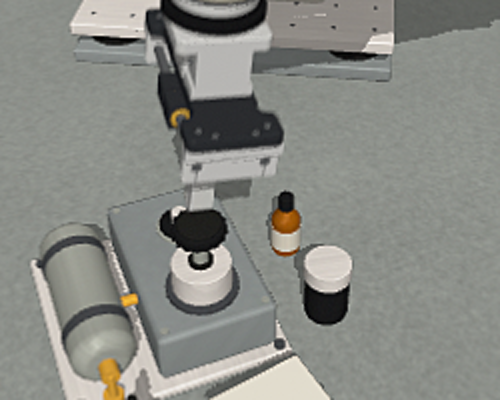

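Call:
step_arm --rows "0 2.2 0 0.3 0;0 1.8 0 0.25 0;0 1.4 0 0.2 0"

```text
t: 6.6
ee_pos: [0.5506, 0.1767, 0.1306]
tool_rot: [3.07, 1.449, 0.269]
contact_force: [-32.5, -7.0, 82.0]
opening: 0.0006
```

```bash
python3 chk.py 9
```

```text
6.6 tip [0.5526 0.1772 0.1138] [ 0.1172  0.0324 -0.9926] F [-32.5  -7.   82. ] togo [-0.0283 -0.0009 -0.0011]
```

Call:
step_arm --rows "0 -2.2 0 0 0;0 -2 0 0 0"

```text
t: 6.9
ee_pos: [0.5462, 0.1756, 0.1726]
tool_rot: [3.07, 1.446, 0.269]
contact_force: [-0.0, -0.0, -0.3]
opening: 0.0003
```

```bash
python3 chk.py 10
python3 - <<'E'
from h import *
for k in('3','6','8','10'):
    W=load('wrist'+k); 
    # pin position prediction at heights
    for z in(.072,.084,.096): print(k,z,proj(W,[.579,.103,z]).round(1))
a=load('wrist10')['image'][200:300,360:500];cv2.imwrite('pics/p10.png',cv2.resize(a,None,fx=5,fy=5,interpolation=cv2.INTER_CUBIC))
E
```

```text
6.9 tip [0.5482 0.1761 0.1558] [ 0.1204  0.0332 -0.9922] F [-0.  -0.  -0.3] togo [ 0.0139 -0.0008 -0.0004]
3 0.072 [[422.4 231.3]]
3 0.084 [[426.4 235.1]]
3 0.096 [[430.7 239.3]]
6 0.072 [[421.8 244.8]]
6 0.084 [[426.  248.4]]
6 0.096 [[430.5 252.2]]
8 0.072 [[425.8 248.3]]
8 0.084 [[430.4 251.7]]
8 0.096 [[435.4 255.5]]
10 0.072 [[426.5 249.3]]
10 0.084 [[431.2 252.5]]
10 0.096 [[436.4 256.1]]
```

View pics/p10.png

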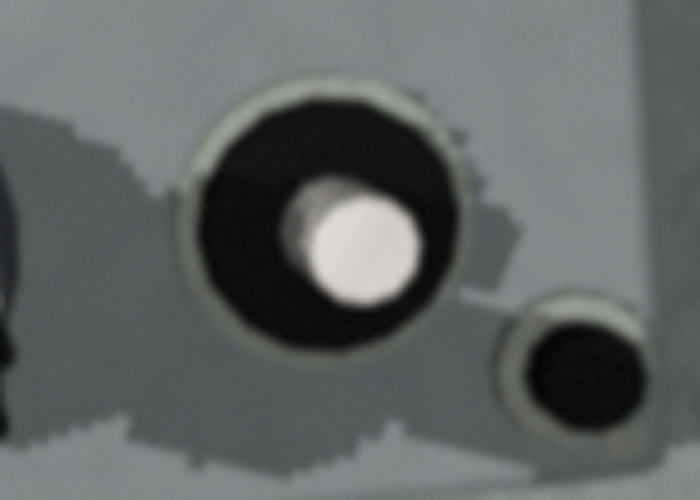

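View pics/a10.png

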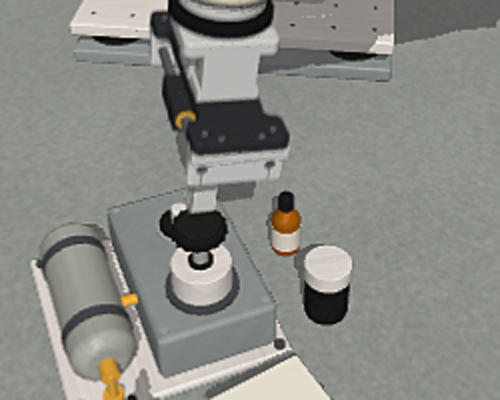

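Compared with its bezel, the pin top reads about 0.087 m, so 2–3 more strokes are needed. Stroke 4:

Call:
step_arm --rows "0 2.2 0 0.3 0;0 1.7 0 0.25 0;0 1.1 0 0.15 0"

```text
t: 7.3
ee_pos: [0.5492, 0.1761, 0.1307]
tool_rot: [3.068, 1.433, 0.268]
contact_force: [-33.3, -8.0, 79.1]
opening: 0.0003
```

```bash
python3 chk.py 11
```

```text
7.3 tip [0.5515 0.1767 0.1138] [ 0.1326  0.0364 -0.9905] F [-33.3  -8.   79.1] togo [-0.0281 -0.001  -0.0028]
```

Call:
step_arm --rows "0 -2.2 0 0 0;0 -2 0 0 0"

```text
t: 7.6
ee_pos: [0.5438, 0.1747, 0.1717]
tool_rot: [3.069, 1.431, 0.268]
contact_force: [-0.0, 0.2, -0.0]
opening: 0.0006
```

```bash
python3 chk.py 12
```

```text
7.6 tip [0.546  0.1753 0.1548] [ 0.1344  0.037  -0.9902] F [-0.   0.2 -0. ] togo [ 0.0133 -0.0009 -0.0026]
```

Call:
step_arm --rows "0 2.2 0 0 0;0 1.7 0 0.2 0;0 0.9 0 0.1 0"

```text
t: 8.0
ee_pos: [0.5483, 0.1757, 0.1307]
tool_rot: [3.065, 1.426, 0.266]
contact_force: [-33.4, -8.3, 79.9]
opening: 0.0006
```

```bash
python3 chk.py 13
```

```text
8.0 tip [0.5507 0.1764 0.1139] [ 0.1393  0.0379 -0.9895] F [-33.4  -8.3  79.9] togo [-0.0279 -0.001  -0.0038]
```

Call:
step_arm --rows "0 -2.2 0 0 0;0 -2 0 -0.2 0"

```text
t: 8.3
ee_pos: [0.544, 0.1749, 0.1713]
tool_rot: [3.066, 1.425, 0.266]
contact_force: [1.2, 0.1, 1.0]
opening: 0.0004
```

```bash
python3 chk.py 14;python3 - <<'E'
from h import *
W=load('wrist14')
for z in(.07,.072,.084,.096): print(z,proj(W,[.579,.103,z]).round(1))
a=np.hstack([load('wrist%d'%k)['image'][200:300,370:490] for k in(12,14)]);cv2.imwrite('pics/p14.png',cv2.resize(a,None,fx=3.3,fy=3.3,interpolation=cv2.INTER_CUBIC))
E
```

```text
8.3 tip [0.5464 0.1755 0.1545] [ 0.14    0.0381 -0.9894] F [1.2 0.1 1. ] togo [ 0.013  -0.0008 -0.0022]
0.07 [[426.1 249.3]]
0.072 [[426.8 249.7]]
0.084 [[431.6 252.7]]
0.096 [[436.9 255.9]]
```

View pics/p14.png

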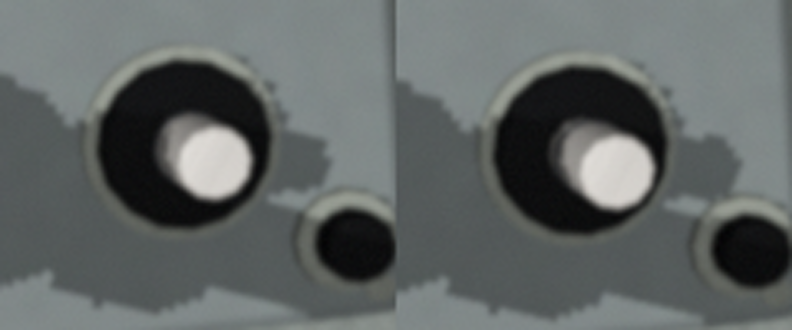

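View pics/a14.png

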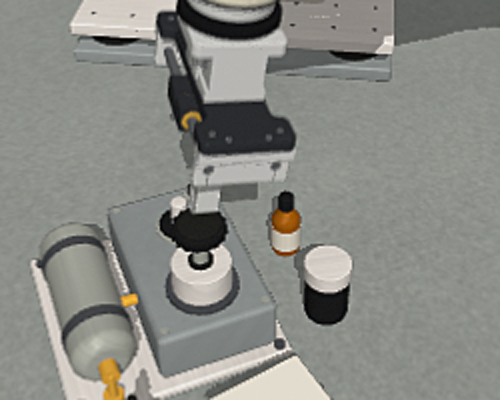

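Call:
step_arm --rows "0 2.2 0 0 0;0 1.7 0 0.1 0;0 0.8 0 0 0"

```text
t: 8.7
ee_pos: [0.5489, 0.1761, 0.1307]
tool_rot: [3.06, 1.426, 0.261]
contact_force: [-35.4, -8.7, 79.7]
opening: 0.0005
```

Call:
step_arm --rows "0 -2.2 0 0 0;0 -2 0 -0.2 0"

```text
t: 8.9
ee_pos: [0.5442, 0.175, 0.17]
tool_rot: [3.062, 1.428, 0.263]
contact_force: [-0.4, 0.5, -0.5]
opening: 0.0006
```

```bash
python3 chk.py 16
```

```text
8.9 tip [0.5465 0.1757 0.1532] [ 0.1372  0.0369 -0.9899] F [-0.4  0.5 -0.5] togo [ 0.0116 -0.0007 -0.0023]
```

Call:
step_arm --rows "0 2.2 0 0 0;0 1.7 0 0.1 0;0 0.8 0 0 0"

```text
t: 9.3
ee_pos: [0.549, 0.1762, 0.1307]
tool_rot: [3.057, 1.428, 0.258]
contact_force: [-35.4, -8.5, 77.0]
opening: 0.0006
```

Call:
step_arm --rows "0 -2.2 0 0 0;0 -2 0 -0.2 0"

```text
t: 9.5
ee_pos: [0.5441, 0.1752, 0.1698]
tool_rot: [3.059, 1.431, 0.26]
contact_force: [-0.1, -0.6, 0.9]
opening: 0.0007
```

```bash
python3 chk.py 18;python3 - <<'E'
from h import *
a=np.hstack([load('wrist%d'%k)['image'][200:300,380:480] for k in(14,16,18)])
cv2.imwrite('pics/p18.png',cv2.resize(a,None,fx=2.6,fy=2.6,interpolation=cv2.INTER_CUBIC))
b=np.hstack([load('side%d'%k)['image'][260:320,260:310] for k in(14,16,18)])
cv2.imwrite('pics/q18.png',cv2.resize(b,None,fx=5,fy=5,interpolation=cv2.INTER_CUBIC))
E
```

```text
9.5 tip [0.5464 0.1758 0.153 ] [ 0.1348  0.0358 -0.9902] F [-0.1 -0.6  0.9] togo [ 0.0114 -0.0005 -0.0024]
```

View pics/p18.png

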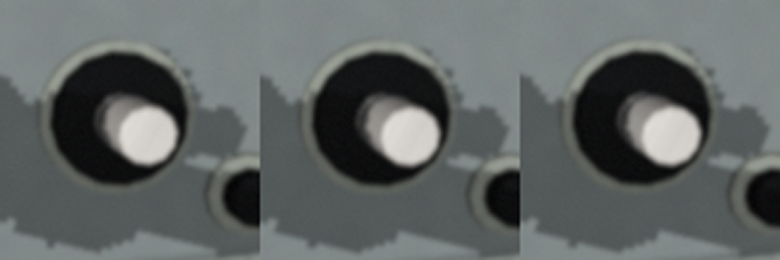

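View pics/q18.png

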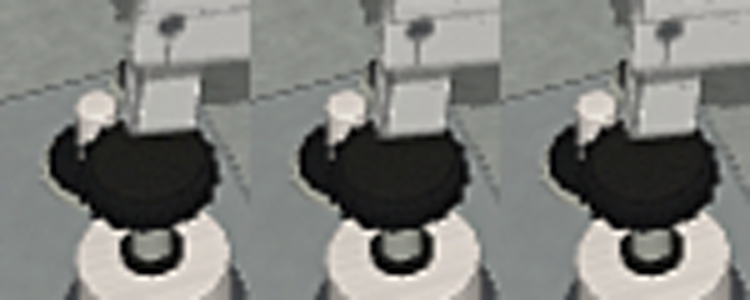

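The pin hasn't moved over the last two strokes, so it's fully out. I'll back off straight up and do a final check.

Call:
step_arm --rows "0 -2.5 0 0 0;0 -3 0 0 0;0 -3 0 0 0;0 0 0 0 0;0 0 0 0 0"

```text
t: 10.1
ee_pos: [0.5262, 0.1704, 0.2276]
tool_rot: [3.08, 1.473, 0.281]
contact_force: [-0.7, -0.1, -0.1]
opening: 0.0006
```

```bash
python3 chk.py 20
python3 - <<'E'
from h import *
S=load('side20')
for z in(.084,.092,.096): print(z,proj(S,[.579,.103,z]).round(1))
snap('top','top20')
cv2.imwrite('pics/q20.png',cv2.resize(S['image'][255:325,240:320],None,fx=6,fy=6,interpolation=cv2.INTER_CUBIC))
E
```

```text
10.1 tip [0.5278 0.1709 0.2107] [ 0.0937  0.027  -0.9952] F [-0.7 -0.1 -0.1] togo [ 0.0706  0.0008 -0.0163]
0.084 [[280.  283.5]]
0.092 [[279.8 280.4]]
0.096 [[279.6 278.8]]
```

View pics/q20.png

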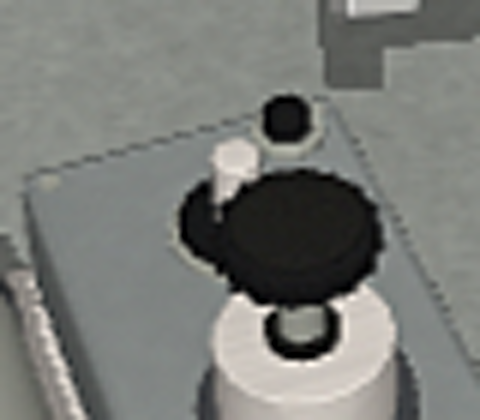

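View pics/side20.png

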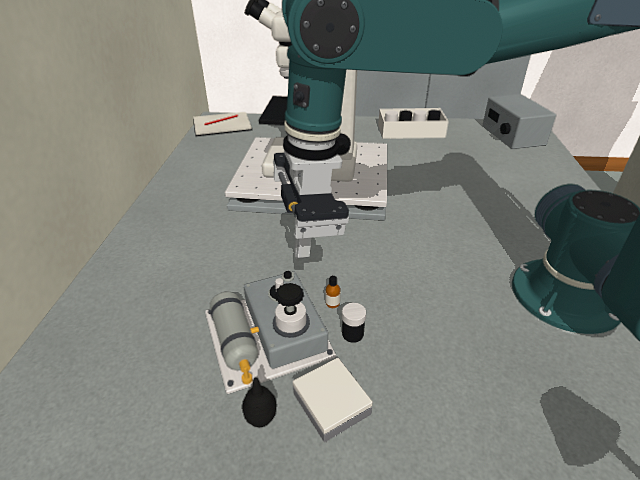

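```bash
python3 -c "
from plant import ctrl
print(ctrl.job_done())"
```

```text
the job is handed in; nothing more can be done
None
```

I pushed the plunger down seven times with the shut fingertips, each stroke to its bottom stop (fingertips at 0.114 m). After each one I lifted clear so it could spring all the way back, then moved off above it and handed the job in at about 10 s.

**Pin:** it rose over the first five strokes and did not move in the wrist and side pictures over the last two, so I take it as fully out.

**Surroundings:** in the last side picture the plunger is up, the release button is untouched and the things around the pump are where they were. The arm was in front of part of the microscope in that picture. The tool was reading no contact force, with the tips about 7 cm above the plunger.

**Checks that disagreed:**
- **Pin height:** the side camera alone put the pin top at about 0.090 m, not the 0.096 m of a pin fully out. That camera also put points about 7 mm off the top view in y, which would account for it, so I relied on the pin no longer rising.
- **Stop force:** I pressed harder than needed at the bottom stop, about 80–90 N in total against the 120 N limit.
- **Tool tilt:** the tool drifted to about 8° off vertical during the strokes. The tips stayed on the palm pad.

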